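# Put the turner away in the drawer

## Task

Pull the drawer of the low white unit all the way out to its stop, then put the turner (the flat-bladed utensil with the wooden handle, not the pastry brush) in the wider of the drawer's two compartments, lying flat and entirely inside it. Leave the drawer fully open with the turner released, and leave the brush, the mug and the bowl where they are.

Things in the scene. Friction and masses are not known exactly. Their poses are not given: they have to be found in the camera images.
- unit: Low white drawer unit fixed to the worktop, maybe turned a little: 300 deep (x) x 250 wide (y) x 100 mm high; origin: middle of the lower edge of its front, which looks to its own -x, towards the robot; small herb pot fixed on the back of its top. One drawer: plywood box 270 x 220 x 55 mm, walls 6 mm, front panel 15 mm thick, 244 wide, its top edge 86 mm above the worktop
- drawer (a joint): Travel of the drawer in m: 0 shut, 0.20 at its stop. It starts shut or ajar by up to 20 mm, slides along the unit's -x with about 2 N of friction plus 6 N per m/s, and stays where it is left
- drawer_handle (a point): Middle of the drawer's handle: horizontal steel bow handle of 11 mm round bar along y, straight for 60 mm (30 each side of this point), then bent back to the panel, 120 mm in all. The bar's centre is 42 mm in front of the panel (36 mm clear behind it), 60 mm above the worktop, 40 mm below the unit's top. Axes as the unit's; moves with the drawer
- drawer_floor (a point): Middle of the front end of the wider compartment's floor, 20 mm above the worktop, axes as the unit's; moves with the drawer, 63 mm behind the handle bar, 36 mm to its +y. Compartment: x 0 to 258, y +-68 mm, walls 49 high; at its -y a divider 40 high, 6 thick, then the 66 mm compartment with a loose spoon. Fully open, x 0 to 194 is uncovered, the rest is under the unit's top
- turner: The turner: small spatula 175 mm long, lying flat along its x, about 90 g: wooden handle 100 long, 18 wide, 16 mm high at -x, short steel neck, flat steel blade 60 long, 55 wide, 3 mm thick at +x. Origin: middle of its length, on its underside. It starts on the worktop to the left or right of the drawer's path, blade pointing away from the robot; the brush is on the other side
- turner_grip (a point): Point on the turner's handle to grip, 20 mm to -x of the origin and 8 mm above the underside, close to the centre of mass; pinch across the 18 mm width (along the turner's y). Axes as the turner's
- turner_end (a point): Butt of the turner's handle, 85 mm to -x of its origin, 8 mm above the underside
- turner_tip (a point): Front edge of the turner's blade, 85 mm to +x of its origin, 1.5 mm above the underside
- brush: Bystander: pastry brush 180 mm long along its x, round wooden handle 20 mm thick at -x, 42 mm wide head 20 mm high of wood and grey bristles at +x; origin at the centre of its length on the worktop
- mug: Bystander: white mug on the worktop, 80 mm across, 90 mm high, handle at its +y; origin at the centre of its foot
- bowl: Bystander: small white bowl 120 mm across, 50 mm high, standing on the worktop; origin at the centre of its foot
Not all that is in view belongs to the job. Leave any green, orange or red look-alike of the turner alone.

How it is judged (in metres and radians):
On the way, in this order (a step that is already met when the one before it is completed fails the run):
1. the drawer is pulled out to its stop (within 10 mm of its 200 mm travel) (value of joint drawer above 0.19 m), for 0.2 s.
2. the turner lies in the wider compartment (y of turner_end in the frame of drawer_floor between -0.068 and 0.068 m and x of turner_end in the frame of drawer_floor between -0.003 and 0.261 m and z of turner_end in the frame of drawer_floor between -0.006 and 0.025 m and y of turner_tip in the frame of drawer_floor between -0.068 and 0.068 m and x of turner_tip in the frame of drawer_floor between -0.003 and 0.261 m and z of turner_tip in the frame of drawer_floor between -0.006 and 0.025 m and value of joint drawer above 0.19 m), for 0.2 s.
At the end, for the whole second after the job is handed in: The drawer is within 10 mm of its stop (travel over 190 mm), and the turner lies released and at rest in the wider compartment: both its butt and its blade tip between the compartment's walls and less than 25 mm above its floor, flat to within 0.2 rad (11 degrees), either way up (all of step 2 and (angle between turner's own z axis and vertical below 0.2 rad or angle between turner's own z axis and vertical above 2.94 rad) and linear speed of turner below 0.02 m/s and contact force between the fingers and turner below 0.1 N); the robot touches nothing.
It fails at once if the pastry brush is moved more than 30 mm (distance of brush from where it was at the start of the episode above 0.03 m).
It fails at once if the mug is moved more than 30 mm (distance of mug from where it was at the start of the episode above 0.03 m).
It fails at once if the bowl is moved more than 30 mm (distance of bowl from where it was at the start of the episode above 0.03 m).
It also fails if it takes over 54 s, if anything falls off the work surface, if the arm or the gripper's body presses on something with over 40 N, if the wrist force passes 120 N, or if a joint passes its speed limit or range.

## Robot

A 6-joint arm with a two-finger parallel gripper is mounted at the origin on the work surface. World frame = base frame: x ahead of the robot, y to its left, z up, the work surface at z = 0. Lengths are in mm, angles in rad, forces in N, time in s.
With the tool pointing down it reaches from about 350 to 875 mm from the base axis. Payload 4.2 kg.
Tool frame: the origin (TCP) lies on the mounting face of the last link; the fingertips stand 173 mm ahead of it and the grasp point (between the pads) lies 155 mm ahead of it; z points along the fingers, y is the line along which they close (so a half turn about z gives the same grasp; the last joint's range is limited). The gripper opens to 85 mm and grips with 20 to 120 N. Pads are 22 mm wide; open, the fingers measure 114 mm over their backs; the gripper's body (76 mm by 85 mm) begins 54 mm behind the grasp point. The pads swing forward as they close: fully open they stand 13 mm farther back than shut.
Start: joints at [-0.928, 0.385, 0.008, 0, -1.194, -0.259], TCP at [234.043, -579.503, 404.712] pointing down, gripper open.
Joint ranges: [-3.14, 3.14], [-1.21, 2.06], [-1.07, 1.41], [-3.16, 2.05], [-2.99, -0.16], [-3.1, 3.1]. Speed limits (rad/s): [2.79, 2.79, 3.14, 3.14, 3.14, 3.14].

## Interface

Orientations are given as a unit quaternion [x, y, z, w].
In Python, from bench import arm gives the robot as it stands. The module is installed in compiled form; this text tells all that it offers.
- The arm moves only by the tool move_arm, never from a script. Its arguments are lists of equal length, an entry for each row: "fingers": the finger opening in mm, from 0 to 85.4; "travel": the shift along the tool's x, y, z in mm, a list of three; "dr": the turn, a rotation vector about the tool's x, y, z in rad, a list of three. A call has 1 to 10 rows; each row is the pose to reach, as a shift and turn from the pose commanded when the call began, along the tool's axes at that moment; what a row does not reach only later rows make up. A row lasts 1/10 s, in which the tool goes at most 50 mm and 8.59 degrees, less where a joint would pass 70% of its speed; a pose out of reach is approached as far as the arm can. A call with a gripper value outside its range is refused whole. The fingers move at their own pace and stop on an object; the grip force is fixed at half the most. Time passes only in rows, so rows that repeat a pose let the fingers close. It gives the time, the measured TCP pose, the force, the opening and the grip force at its end, in the units of the state.
- arm.read_state(): the state, without advancing time (a new reading comes with each control period).
- arm.get_image(name): name is "scene" or "top"; returns the picture (480x640x3 uint8, red, green, blue); there is no depth.
- arm.camera_model(name): a dict with "intrinsics" (3x3 intrinsics, pixels), "pose" (4x4, takes a point from camera to world coordinates). Camera axes: x right, y up, looking along -z (the intrinsics and any distortion apply to the point x, -y, -z); pixel columns grow to the right and rows downward; lengths in mm; the calibration is good to about 2 mm. A picture is of the moment at which its call begins. camera_model takes no time and is no camera call.
- arm.job_done(): hands the job in; it is judged then, once.
The state is a dict: "clock": time; "joints": joint angles; "joint_vel": joint speeds; "joint_efforts": joint torques, N m; "position": TCP position; "ee_rot": TCP orientation; "contact_force": force on the tool from outside, world axes, zero at the start; "wrist_torque": the same for the moment, N m; "gripper_width": finger opening in mm; "grasp_force": force on a finger pad.
Only numpy, scipy, OpenCV 4.12 (cv2) and the standard library are available. Lean on these libraries where they do the work, as an engineer would, in place of code of your own. Each camera call takes 0.05 s, during which the arm holds its last target. There are 200 camera calls.

## Working session

There is one attempt and no reset: what is moved stays moved. The work goes in short steps, Python scripts to look and compute and a tool call to move; the robot and the scene stay as the last step left them, time stands still between calls to the robot, and variables do not carry over. Pictures are saved under pics/ and viewed, at most 10 in all, crops included, and the job is handed in when it is done.

Besides the shell and the picture viewer there is one more tool, called as name(argument=value, ...) on one line, values as JSON. move_arm: Moves the arm, as the interface text tells. Its arguments: {"type":"object","properties":{"fingers":{"type":"array","items":{"type":"number"}},"travel":{"type":"array","items":{"type":"array","items":{"type":"number"}}},"dr":{"type":"array","items":{"type":"array","items":{"type":"number"}}}},"required":["fingers","travel","dr"]}

```bash
mkdir -p pics
python3 - <<'E'
from bench import arm
import cv2
for n in ("scene","top"):
    cv2.imwrite(f"pics/{n}0.png",arm.get_image(n)[:,:,::-1]); m=arm.camera_model(n); print(n,m["intrinsics"],m["pose"],[k for k in m])
print(arm.read_state())
E
```

```text
scene [[512.69759046   0.         324.02085055]
 [  0.         512.69759046 232.92714262]
 [  0.           0.           1.        ]] [[ 6.48069005e-01 -5.83137006e-01  4.89854874e-01  1.15264867e+03]
 [ 7.61330909e-01  5.12560784e-01 -3.97060057e-01 -7.27320501e+02]
 [-1.95399852e-02  6.30263973e-01  7.76134984e-01  1.15844478e+03]
 [ 0.00000000e+00  0.00000000e+00  0.00000000e+00  1.00000000e+00]] ['intrinsics', 'pose']
top [[485.3697716    0.         315.82631884]
 [  0.         485.3697716  232.83383999]
 [  0.           0.           1.        ]] [[ 2.77362827e-03  9.88759119e-01 -1.49491509e-01  2.50536051e+02]
 [-9.99994714e-01  2.48877194e-03 -2.09254467e-03 -1.60625726e+02]
 [-1.69697235e-03  1.49496522e-01  9.88760795e-01  1.56931892e+03]
 [ 0.00000000e+00  0.00000000e+00  0.00000000e+00  1.00000000e+00]] ['intrinsics', 'pose']
{'clock': 0.1, 'joints': array([-9.28395106e-01,  3.85466916e-01,  6.78744748e-03, -4.27091730e-04,
       -1.19396216e+00, -2.58598499e-01]), 'joint_vel': array([-0.00044603, -0.00117832,  0.00277926,  0.00287117,  0.00015868,
        0.00081765]), 'joint_efforts': array([-1.83586312e-04, -3.93319988e+01,  1.88929778e+01,  4.19789627e+00,
       -2.57624517e-03,  8.52646753e-07]), 'position': array([ 233.99853249, -579.35625071,  403.7492755 ]), 'ee_rot': array([-1.90648294e-01,  9.81657953e-01,  9.17021208e-04, -2.23049380e-04]), 'contact_force': array([-0.97151906,  1.05133264,  1.23789716]), 'wrist_torque': array([-0.02408693, -0.04521814, -0.00865693]), 'grasp_force': 0.0, 'gripper_width': 85.33790483567894}
```

View pics/scene0.png

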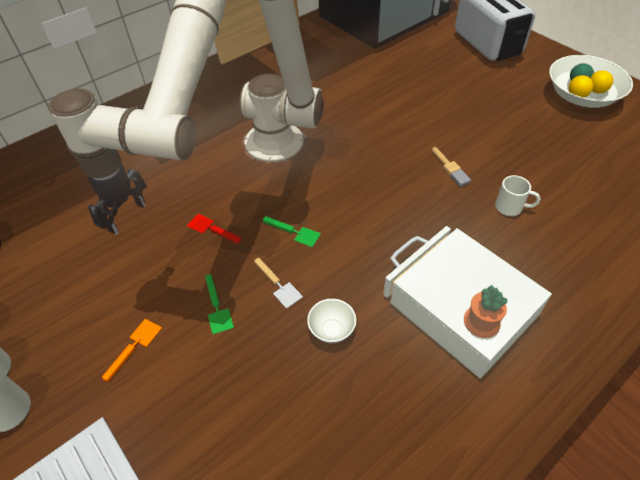

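View pics/top0.png

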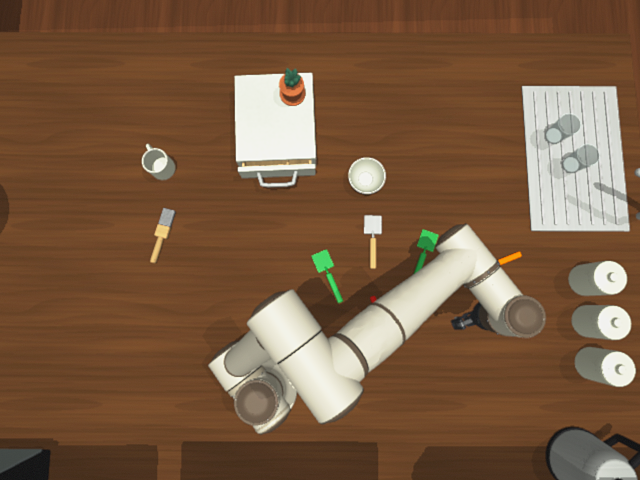

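Turner-like things: wooden handle with steel blade at scene (277,282) / top (373,242), greens at scene (292,231) and (217,305), red at (214,227), orange at (132,350), and the brush at (452,167) with grey bristles. Only the first fits the turner. The drawer handle is at scene (407,250) / top (277,184). I'll confirm this in enlarged crops.

Run:
```python
import cv2,numpy as np
s=cv2.imread("pics/scene0.png");t=cv2.imread("pics/top0.png")
def c(im,x,y,w,h,k):return cv2.resize(im[y:y+h,x:x+w],None,fx=k,fy=k,interpolation=cv2.INTER_CUBIC)
# scene turner 250..310,252..312 x6 ; scene handle 380..460,222..302 ; 
a=np.hstack([c(s,246,252,66,60,6),c(s,380,225,66,60,6)])
b=np.hstack([c(t,340,210,66,60,5),c(t,230,140,92,60,5)])
b=cv2.copyMakeBorder(b[:,:792],0,0,0,max(0,a.shape[1]-b.shape[1]),cv2.BORDER_CONSTANT)[:240+60]
a=a[:300+60]
b=cv2.resize(b,None,fx=.8,fy=.8)
b=cv2.copyMakeBorder(b,0,0,0,a.shape[1]-b.shape[1],cv2.BORDER_CONSTANT)
o=np.vstack([a,b]);print(o.shape);cv2.imwrite("pics/crop1.png",o)
```

```text
(600, 792, 3)
```

View pics/crop1.png

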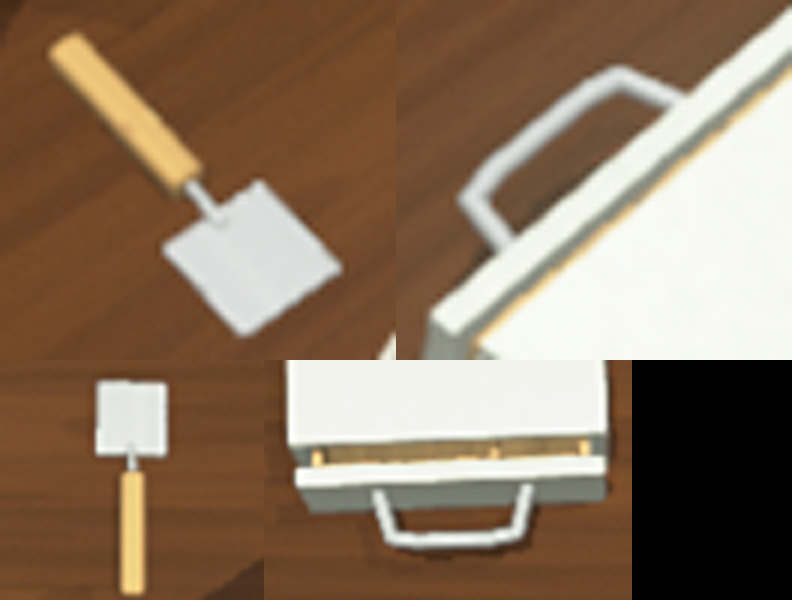

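The crops confirm the turner: wooden handle and plain steel blade, butt at scene (256.8,259.5) / top (373,268), tip at scene (294.8,302) / top (373,215.5). The handle bar runs between top (261.5,185.7) and (293.3,184.5). The drawer is slightly ajar.

```bash
cat > h.py <<'E'
import numpy as np
from bench import arm
def ray(n,p):
    m=arm.camera_model(n);K=m["intrinsics"];T=m["pose"]
    d=np.linalg.solve(K,[p[0],p[1],1.]);d=T[:3,:3]@(d*[1,-1,-1]);return T[:3,3],d/np.linalg.norm(d)
def onz(n,p,z):
    o,d=ray(n,p);return o+d*(z-o[2])/d[2]
def tri(a,b):
    o,d=ray("scene",a);q,e=ray("top",b)
    s=np.linalg.lstsq(np.c_[d,-e],q-o,rcond=None)[0]
    A=o+s[0]*d;B=q+s[1]*e;return ((A+B)/2).round(1),np.linalg.norm(A-B).round(1)
E
python3 - <<'E'
from h import *
print("butt",tri((256.8,259.5),(373,268.2)),"tip",tri((294.8,302.2),(373,215.5)))
print("hL",tri((416.5,237.5),(261.5,185.7)),"hR",tri((392.6,257.5),(293.3,184.5)))
for n,p,z in [("top",(373,268.2),16),("scene",(256.8,259.5),16),("top",(373,215.5),3),("scene",(294.8,302.2),3),("top",(261.5,185.7),60),("top",(293.3,184.5),60),("scene",(416.5,237.5),60),("scene",(392.6,257.5),60),
 ("top",(238,171.8),86),("top",(315.5,168.3),86),("top",(236.3,161.2),100),("top",(315.5,158),100),("top",(234.5,75.5),100),("top",(313,73),100),("top",(367,176),25),("top",(163,235),10)]: print(n,p,onz(n,p,z).round(1))
E
```

```text
butt (array([ 372.8, -341. ,    4.9]), np.float64(2.3)) tip (array([ 547.1, -344.4,   -2.9]), np.float64(2.5))
hL (array([633.5,  18.5,  51.3]), np.float64(2.6)) hR (array([638.4, -82.2,  53.2]), np.float64(6.4))
top (373, 268.2) [ 371.4 -340.7   16. ]
scene (256.8, 259.5) [ 380.9 -343.8   16. ]
top (373, 215.5) [ 545.3 -344.7    3. ]
scene (294.8, 302.2) [ 550.9 -345.3    3. ]
top (261.5, 185.7) [630.5  16.4  60. ]
top (293.3, 184.5) [634.6 -85.1  60. ]
scene (416.5, 237.5) [638.2  13.8  60. ]
scene (392.6, 257.5) [643.2 -83.2  60. ]
top (238, 171.8) [668.7  88.3  86. ]
top (315.5, 168.3) [ 680.7 -155.9   86. ]
top (236.3, 161.2) [699.   92.2 100. ]
top (315.5, 158) [ 709.9 -155.8  100. ]
top (234.5, 75.5) [984.5 105.8 100. ]
top (313, 73) [ 993.5 -147.   100. ]
top (367, 176) [ 672.7 -324.4   25. ]
top (163, 235) [477.9 339.1  10. ]
```

```bash
cat >> h.py <<'E'
from scipy.spatial.transform import Rotation as R
def plan(tcp,yaw):
    "travel and dr (tool axes) to TCP position tcp, pointing down, tool y at world angle yaw (mod half turn chosen by caller)"
    s=arm.read_state();R0=R.from_quat(s["ee_rot"])
    y=np.array([np.cos(yaw),np.sin(yaw),0]);z=np.array([0,0,-1.]);x=np.cross(y,z)
    R1=R.from_matrix(np.c_[x,y,z])
    print("clock",round(s["clock"],2),"travel",(R0.inv().apply(np.array(tcp)-s["position"])).round(1),"dr",(R0.inv()*R1).as_rotvec().round(3),"pos",s["position"].round(1),"F",s["contact_force"].round(1),"w",round(s["gripper_width"],1),"g",round(s["grasp_force"],1))
E
python3 -c "
from h import *
plan((636,-34,330),np.pi+.044)"
```

```text
clock 0.1 travel [-576.9  355.1   74.4] dr [ 2.000e-03  1.000e-03 -1.231e+00] pos [ 234.  -579.4  403.7] F [-1.   1.1  1.2] w 85.3 g 0.0
```

move_arm(fingers=[36,36,36,36,36,36,36,36,36,36], travel=[[-577,355,74],[-577,355,74],[-577,355,74],[-577,355,74],[-577,355,74],[-577,355,74],[-577,355,74],[-577,355,74],[-577,355,74],[-577,355,74]], dr=[[0,0,-1.23],[0,0,-1.23],[0,0,-1.23],[0,0,-1.23],[0,0,-1.23],[0,0,-1.23],[0,0,-1.23],[0,0,-1.23],[0,0,-1.23],[0,0,-1.23]])

```text
clock: 1.1
position: [529.8, -177.5, 350.0]
ee_rot: [0.722, -0.691, -0.0, 0.0]
contact_force: [-0.2, -0.9, 1.0]
gripper_width: 36.2
grasp_force: 0.0
```

```bash
python3 -c "
from h import *
plan((636,-34,330),np.pi+.044)"
```

```text
clock 1.1 travel [-138.8 -112.4   20. ] dr [ 0.001  0.    -0.   ] pos [ 529.8 -177.5  350. ] F [-0.2 -0.9  1. ] w 36.2 g 0.0
```

move_arm(fingers=[36,36,36,36,36,36,36,36], travel=[[-139,-112,20],[-139,-112,20],[-139,-112,20],[-139,-112,20],[-139,-112,80],[-139,-112,80],[-139,-112,80],[-139,-112,80]], dr=[[0,0,0],[0,0,0],[0,0,0],[0,0,0],[0,0,0],[0,0,0],[0,0,0],[0,0,0]])

```text
clock: 1.9
position: [635.3, -36.4, 271.7]
ee_rot: [0.722, -0.692, 0.001, -0.0]
contact_force: [0.3, -0.1, 0.8]
gripper_width: 36.1
grasp_force: 0.0
```

Run:
```python
from h import *
import cv2
plan((636,-34,215),np.pi+.044)
a=cv2.resize(arm.get_image("scene")[180:300,340:480,::-1],None,fx=5,fy=5,interpolation=cv2.INTER_CUBIC)
cv2.imwrite("pics/a1.png",a)
```

```text
clock 1.9 travel [-2.5 -0.7 56.7] dr [-0.001 -0.001 -0.001] pos [635.3 -36.4 271.7] F [ 0.3 -0.1  0.8] w 36.1 g 0.0
```

View pics/a1.png

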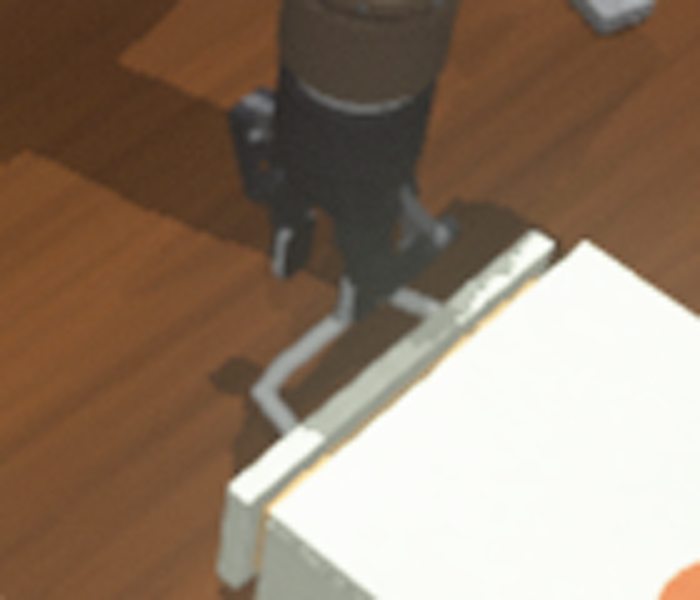

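Fingertips at crop (285,270) and (372,310), above the bar and spanning it. Now descending.

move_arm(fingers=[36,36,36,36,36,36], travel=[[0,0,15],[0,0,25],[0,0,35],[0,0,45],[0,0,56],[0,0,56]], dr=[[0,0,0],[0,0,0],[0,0,0],[0,0,0],[0,0,0],[0,0,0]])

```text
clock: 2.55
position: [635.7, -35.8, 214.5]
ee_rot: [0.722, -0.691, 0.001, -0.0]
contact_force: [-0.5, -0.7, 0.6]
gripper_width: 35.9
grasp_force: 0.0
```

move_arm(fingers=[5,5,5,5,5,5], travel=[[0,0,0],[0,0,0],[0,0,0],[0,0,0],[0,0,0],[0,0,0]], dr=[[0,0,0],[0,0,0],[0,0,0],[0,0,0],[0,0,0],[0,0,0]])

```text
clock: 3.15
position: [635.1, -35.7, 214.3]
ee_rot: [0.722, -0.692, 0.0, -0.0]
contact_force: [1.1, 0.2, -1.2]
gripper_width: 9.0
grasp_force: 58.4
```

move_arm(fingers=[5,5,5,5,5,5,5,5,5], travel=[[0,10,0],[0,30,0],[0,50,0],[0,70,0],[0,90,0],[0,110,0],[0,130,0],[0,145,0],[0,150,0]], dr=[[0,0,0],[0,0,0],[0,0,0],[0,0,0],[0,0,0],[0,0,0],[0,0,0],[0,0,0],[0,0,0]])

```text
clock: 4.05
position: [483.2, -42.5, 214.3]
ee_rot: [0.722, -0.692, -0.001, 0.001]
contact_force: [2.9, -1.2, -4.2]
gripper_width: 9.2
grasp_force: 59.1
```

move_arm(fingers=[5,5,5,5,5,5,5], travel=[[0,8,0],[0,15,0],[0,20,0],[0,25,0],[0,30,0],[0,33,0],[0,33,0]], dr=[[0,0,0],[0,0,0],[0,0,0],[0,0,0],[0,0,0],[0,0,0],[0,0,0]])

```text
clock: 4.75
position: [452.2, -43.8, 214.3]
ee_rot: [0.722, -0.692, 0.0, -0.0]
contact_force: [4.1, -5.7, -7.1]
gripper_width: 9.1
grasp_force: 59.2
```

move_arm(fingers=[5,5,5,5,5], travel=[[0,2,0],[0,4,0],[0,6,0],[0,6,0],[0,6,0]], dr=[[0,0,0],[0,0,0],[0,0,0],[0,0,0],[0,0,0]])

```text
clock: 5.25
position: [450.3, -43.9, 214.4]
ee_rot: [0.723, -0.691, 0.004, -0.005]
contact_force: [18.2, -12.7, -23.7]
gripper_width: 8.9
grasp_force: 58.4
```

At the stop: the position lags and the force is rising. Relax, open and rise.

move_arm(fingers=[5,36,36,36,36,36,36,36,36,36], travel=[[0,-3,0],[0,-3,0],[0,-3,0],[0,-3,0],[0,-3,0],[0,-3,-15],[0,-3,-35],[0,-3,-70],[0,-3,-110],[0,-3,-150]], dr=[[0,0,0],[0,0,0],[0,0,0],[0,0,0],[0,0,0],[0,0,0],[0,0,0],[0,0,0],[0,0,0],[0,0,0]])

```text
clock: 6.25
position: [448.5, -43.8, 366.0]
ee_rot: [0.722, -0.692, -0.0, 0.0]
contact_force: [0.1, -0.9, 0.4]
gripper_width: 35.8
grasp_force: 0.0
```

Run:
```python
from h import *
import cv2
# grip point: blade tip 547,-344.5 ; butt 373,-341
b=np.array([373.5,-341.5]);t=np.array([547.5,-344.7]);d=(t-b)/np.linalg.norm(t-b);g=b+65*d;yaw=np.arctan2(d[1],d[0]);print(np.linalg.norm(t-b),g,yaw)
plan((*g,280),yaw+np.pi/2); plan((*g,280),yaw+3*np.pi/2)
cv2.imwrite("pics/top1.png",arm.get_image("top")[:,:,::-1])
s=arm.get_image("scene")[:,:,::-1]
cv2.imwrite("pics/s1.png",cv2.resize(s[200:400,220:480],None,fx=3,fy=3,interpolation=cv2.INTER_CUBIC))
```

```text
174.02942279970935 [ 438.48901058 -342.69520019] -0.018388731628665195
clock 6.25 travel [298.2  22.8  86. ] dr [ 1.000e-03 -1.000e-03  1.632e+00] pos [448.5 -43.8 366. ] F [ 0.1 -0.9  0.4] w 35.8 g 0.0
clock 6.25 travel [298.2  22.8  86. ] dr [ 1.000e-03  1.000e-03 -1.509e+00] pos [448.5 -43.8 366. ] F [ 0.1 -0.9  0.4] w 35.8 g 0.0
```

View pics/s1.png

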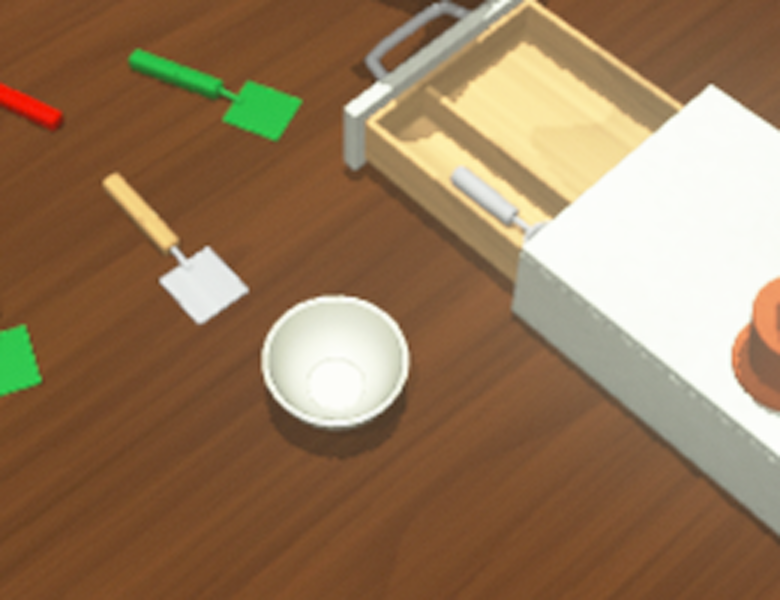

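The drawer is fully out. The wider compartment is on the far (+y) side and the spoon is in the narrow one. Next I go above the turner's grip point.

move_arm(fingers=[50,50,50,50,50,50,50,50,50,50], travel=[[50,4,10],[100,8,20],[150,12,30],[200,15,40],[250,20,60],[298,23,86],[298,23,86],[298,23,86],[298,23,86],[298,23,86]], dr=[[0,0,0.15],[0,0,0.3],[0,0,0.45],[0,0,0.6],[0,0,0.75],[0,0,0.9],[0,0,1.05],[0,0,1.2],[0,0,1.35],[0,0,1.5]])

```text
clock: 7.35
position: [438.5, -342.5, 277.5]
ee_rot: [-0.053, 0.999, 0.001, -0.001]
contact_force: [-0.3, 0.5, -0.0]
gripper_width: 49.8
grasp_force: 0.0
```

Run:
```python
from h import *
plan((438.5,-342.7,230),-.018+np.pi/2)
```

```text
clock 7.35 travel [-0.1 -0.3 47.5] dr [ 0.001 -0.002  0.125] pos [ 438.5 -342.5  277.5] F [-0.3  0.5 -0. ] w 49.8 g 0.0
```

move_arm(fingers=[50,50,50], travel=[[0,0,20],[0,0,47],[0,0,47]], dr=[[0,0,0.125],[0,0,0.125],[0,0,0.125]])

```text
clock: 7.65
position: [437.3, -341.6, 227.8]
ee_rot: [0.006, 1.0, 0.002, -0.004]
contact_force: [-1.1, 0.6, 0.0]
gripper_width: 50.2
grasp_force: 0.0
```

Run:
```python
from h import *
import cv2
plan((438.5,-342.7,176.5),-.018+np.pi/2)
a=cv2.resize(arm.get_image("scene")[210:320,215:325,::-1],None,fx=5,fy=5,interpolation=cv2.INTER_CUBIC)
cv2.imwrite("pics/a2.png",a)
```

```text
clock 7.65 travel [-1.7 -1.3 51.3] dr [ 0.004 -0.008  0.006] pos [ 437.3 -341.6  227.8] F [-1.1  0.6  0. ] w 50.2 g 0.0
```

View pics/a2.png

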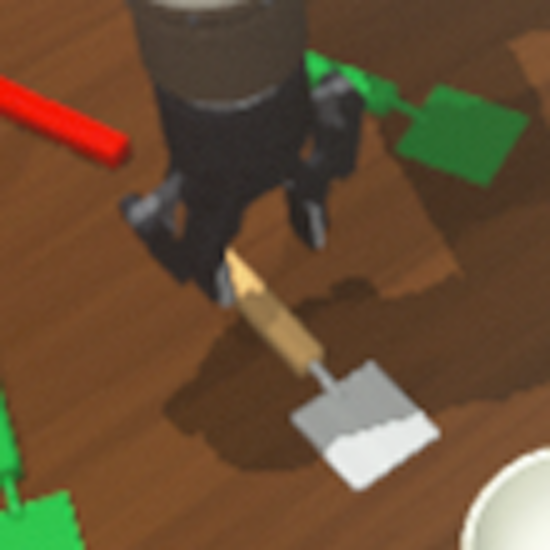

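The fingers stand either side of the wooden handle (tips at crop (222,298) and (317,245)), and the nearest green look-alike is clear of them. Descend and close.

move_arm(fingers=[50,50,50,50,50,50,50], travel=[[0,0,15],[0,0,30],[0,0,40],[0,0,46],[0,0,50],[0,0,50],[0,0,50]], dr=[[0,0,0],[0,0,0],[0,0,0],[0,0,0],[0,0,0],[0,0,0],[0,0,0]])

```text
clock: 8.4
position: [439.2, -342.6, 181.9]
ee_rot: [0.005, 1.0, -0.0, 0.0]
contact_force: [-0.4, -0.3, 0.7]
gripper_width: 50.2
grasp_force: 0.0
```

move_arm(fingers=[8,8,8,8,8,8], travel=[[0,0,0],[0,0,0],[0,0,0],[0,0,0],[0,0,0],[0,0,0]], dr=[[0,0,0],[0,0,0],[0,0,0],[0,0,0],[0,0,0],[0,0,0]])

```text
clock: 9.0
position: [439.1, -342.6, 182.0]
ee_rot: [0.005, 1.0, -0.0, 0.0]
contact_force: [-1.5, 1.3, 5.8]
gripper_width: 16.4
grasp_force: 59.5
```

Held, but shallow (z 182), so I reopen, go 5 mm lower and regrip.

move_arm(fingers=[35,35,35,35,35,8,8,8,8,8], travel=[[0,0,0],[0,0,0],[0,0,2],[0,0,5],[0,0,5],[0,0,5],[0,0,5],[0,0,5],[0,0,5],[0,0,5]], dr=[[0,0,0],[0,0,0],[0,0,0],[0,0,0],[0,0,0],[0,0,0],[0,0,0],[0,0,0],[0,0,0],[0,0,0]])

```text
clock: 10.0
position: [439.0, -342.5, 176.4]
ee_rot: [0.006, 1.0, -0.0, 0.0]
contact_force: [-0.3, 0.3, -0.1]
gripper_width: 16.6
grasp_force: 60.9
```

move_arm(fingers=[8,8,8,8,8,8,8,8], travel=[[0,0,-10],[0,0,-25],[0,0,-45],[0,0,-70],[0,0,-95],[0,0,-120],[0,0,-140],[0,0,-140]], dr=[[0,0,0],[0,0,0],[0,0,0],[0,0,0],[0,0,0],[0,0,0],[0,0,0],[0,0,0]])

```text
clock: 10.8
position: [439.5, -342.8, 320.2]
ee_rot: [0.005, 1.0, -0.002, 0.003]
contact_force: [1.1, -0.2, -0.7]
gripper_width: 16.1
grasp_force: 60.8
```

Run:
```python
from h import *
import cv2
c=np.array([511.6,-3.7]);a=.044;d=np.array([np.cos(a),np.sin(a)]);g=c+80*d;print(g)
plan((*g,315),a+np.pi/2)
s=arm.get_image("scene")[:,:,::-1];t=arm.get_image("top")[:,:,::-1]
o=np.hstack([cv2.resize(s[130:330,190:390],(400,400)),cv2.resize(cv2.imread("pics/top1.png")[140:260,200:320],(400,400),interpolation=cv2.INTER_CUBIC)])
cv2.imwrite("pics/a3.png",o)
```

```text
[ 5.91522572e+02 -1.81135677e-01]
clock 10.8 travel [-148.3  344.3    5.1] dr [-0.004  0.007 -0.055] pos [ 439.5 -342.8  320.2] F [ 1.1 -0.2 -0.7] w 16.1 g 60.8
```

View pics/a3.png

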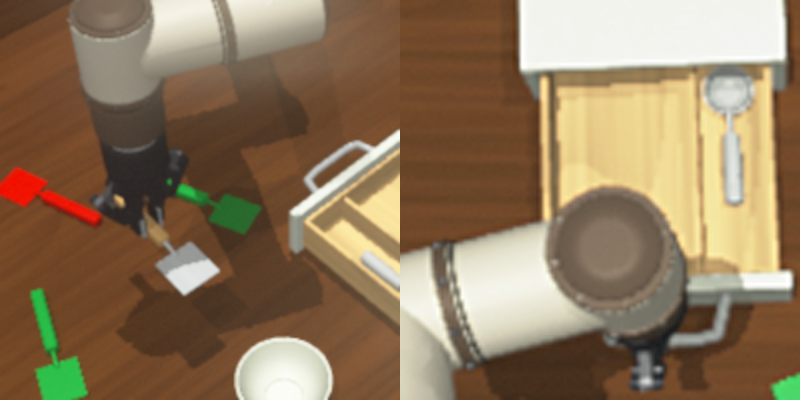

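The turner is held level. The wide compartment's centre checks out at about y = -3 from the top view (walls at columns 247 and 289). Carry it over.

move_arm(fingers=[8,8,8,8,8,8,8,8,8,8], travel=[[-12,28,0],[-27,63,0],[-45,105,0],[-63,147,0],[-81,189,0],[-99,231,0],[-117,273,0],[-133,310,0],[-145,335,0],[-148,342,0]], dr=[[0,0,-0.005],[0,0,-0.01],[0,0,-0.02],[0,0,-0.03],[0,0,-0.04],[0,0,-0.05],[0,0,-0.055],[0,0,-0.055],[0,0,-0.055],[0,0,-0.055]])

```text
clock: 11.9
position: [591.5, 0.4, 314.5]
ee_rot: [-0.023, 1.0, -0.0, -0.001]
contact_force: [-0.3, -0.9, -0.9]
gripper_width: 16.2
grasp_force: 60.7
```

move_arm(fingers=[8,8,8,8], travel=[[0,0,15],[0,0,30],[0,0,40],[0,0,40]], dr=[[0,0,0],[0,0,0],[0,0,0],[0,0,0]])

```text
clock: 12.3
position: [589.8, -2.8, 274.0]
ee_rot: [-0.021, 1.0, -0.0, -0.003]
contact_force: [-0.3, -0.8, -1.4]
gripper_width: 16.3
grasp_force: 60.7
```

Run:
```python
from h import *
import cv2
plan((591.4,-2.5,200),.044+np.pi/2)
s=arm.get_image("scene")[:,:,::-1]
cv2.imwrite("pics/a4.png",cv2.resize(s[150:310,340:520],None,fx=3.5,fy=3.5,interpolation=cv2.INTER_CUBIC))
```

```text
clock 12.3 travel [-2.   0.3 74. ] dr [-0.001 -0.005 -0.001] pos [589.8  -2.8 274. ] F [-0.3 -0.8 -1.4] w 16.3 g 60.7
```

View pics/a4.png

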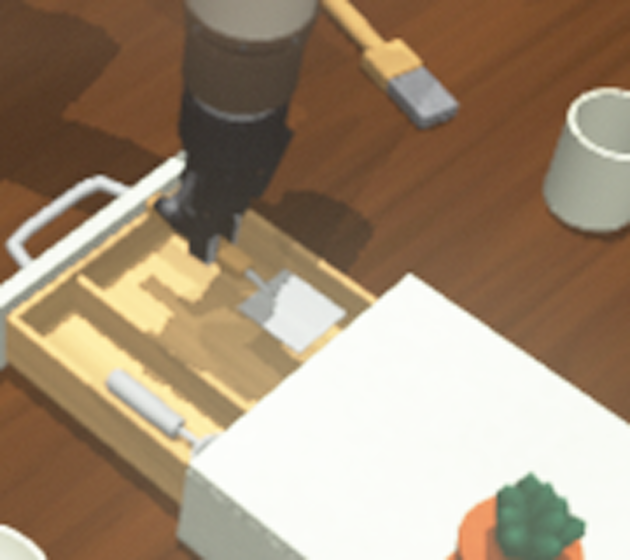

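The turner is over the wide compartment. The blade tip is close to the unit's front edge, so I shift 3 mm towards the robot and lower it.

move_arm(fingers=[8,8,8,8,8,8,8,8], travel=[[3,0,5],[3,0,20],[3,0,35],[3,0,50],[3,0,62],[3,0,70],[3,0,74],[3,0,74]], dr=[[0,0,0],[0,0,0],[0,0,0],[0,0,0],[0,0,0],[0,0,0],[0,0,0],[0,0,0]])

```text
clock: 13.15
position: [587.8, -2.3, 202.1]
ee_rot: [-0.022, 1.0, -0.0, -0.0]
contact_force: [0.3, -0.3, -0.0]
gripper_width: 16.0
grasp_force: 60.7
```

move_arm(fingers=[8,8,8,8], travel=[[0,0,2],[0,0,5],[0,0,5],[0,0,5]], dr=[[0,0,0],[0,0,0],[0,0,0],[0,0,0]])

```text
clock: 13.55
position: [587.8, -2.3, 197.5]
ee_rot: [-0.022, 1.0, -0.0, 0.0]
contact_force: [-0.4, 0.3, -0.7]
gripper_width: 16.0
grasp_force: 60.7
```

move_arm(fingers=[40,40,40,40,40,40,40,40,40,40], travel=[[0,0,0],[0,0,0],[0,0,0],[0,0,0],[0,0,0],[0,0,-15],[0,0,-40],[0,0,-80],[0,0,-120],[0,0,-150]], dr=[[0,0,0],[0,0,0],[0,0,0],[0,0,0],[0,0,0],[0,0,0],[0,0,0],[0,0,0],[0,0,0],[0,0,0]])

```text
clock: 14.55
position: [587.9, -2.3, 350.3]
ee_rot: [-0.022, 1.0, 0.0, 0.002]
contact_force: [0.4, 0.1, 0.3]
gripper_width: 40.3
grasp_force: 0.0
```

move_arm(fingers=[40,40,40,40,40,40], travel=[[40,-40,-20],[80,-80,-20],[110,-120,-20],[120,-160,-20],[120,-200,-20],[120,-200,-20]], dr=[[0,0,0],[0,0,0],[0,0,0],[0,0,0],[0,0,0],[0,0,0]])

```text
clock: 15.15
position: [475.6, -211.3, 367.7]
ee_rot: [-0.019, 1.0, -0.0, 0.0]
contact_force: [0.1, 0.4, -1.1]
gripper_width: 39.9
grasp_force: 0.0
```

Run:
```python
from h import *
import cv2
s=arm.get_image("scene")[:,:,::-1];t=arm.get_image("top")[:,:,::-1]
print(arm.read_state()["clock"])
cv2.imwrite("pics/a5.png",np.hstack([cv2.resize(s[200:330,370:500],(400,400),interpolation=cv2.INTER_CUBIC),cv2.resize(t[130:240,210:320],(400,400),interpolation=cv2.INTER_CUBIC)]))
```

```text
15.25
```

View pics/a5.png

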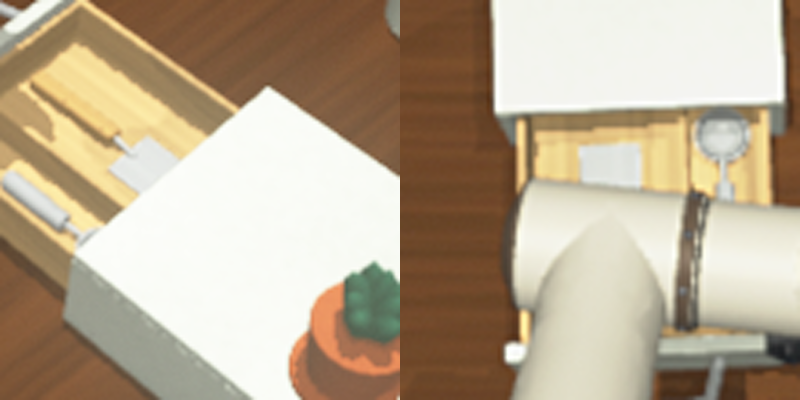

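The turner lies flat in the wide compartment (blade at crop (610,165), clear of the walls and divider), the drawer is open and the arm is clear of it. Handing in.

```bash
python3 -c "
from bench import arm
print(arm.job_done())"
```

```text
the job is handed in; nothing more can be done
None
```

The drawer was pulled out to its stop and the turner released lying flat in the wider compartment; nothing else was seen to be disturbed, and the job was handed in at about 15 s (no verdict returned).

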